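# Set up the game-night stand: hang two tiers, fill the canister tray in order

## Robot

A 6-joint arm with a two-finger parallel gripper is mounted at the origin on the work surface. World frame = base frame: x ahead of the robot, y to its left, z up, the work surface at z = 0. Lengths are in m, angles in rad, forces in N, time in s.
With the tool pointing down it reaches from about 0.275 to 0.775 m from the base axis. Payload 14.6 kg.
Tool frame: the origin (TCP) lies on the centre line of the jaws, within the pads' length; the fingertips stand 14 mm ahead of it and the grasp point (between the pads) lies 5 mm behind it (tcp_to_tips is the distance from the TCP to the fingertips, in m); z points along the fingers, y is the line along which they close (so a half turn about z gives the same grasp; the last joint's range is limited). The gripper opens to 85 mm and grips with 20 to 120 N. Pads are 22 mm wide; open, the fingers measure 114 mm over their backs; the gripper's body (76 mm by 85 mm) begins 54 mm behind the grasp point. The pads swing forward as they close: fully open they stand 13 mm farther back than shut.
Start: joints at [1.085, 0.263, -0.048, 1.259, 0, 1.415], TCP at [0.171, 0.497, 0.245] pointing down, gripper open.
Joint ranges: [-2.65, 2.65], [-0.89, 1.7], [-1.18, 1.37], [-2.13, 2.11], [-1.35, 1.29], [-3.14, 3.14]. Speed limits (rad/s): [1.89, 1.89, 2.57, 2.79, 3.14, 3.14].

## Interface

Orientations are given as a unit quaternion [x, y, z, w].
In Python, from station import sense, grab_frame, hand_in, tcp_to_tips gives the robot as it stands.
- The arm moves only by the tool arm_command, never from a script. Its argument "increments" is a list that holds one entry, the list of rows, each a list of 7 numbers: the shift along the tool's x, y, z in cm, then the turn, a rotation vector about the tool's x, y, z in degrees, then the closure, from 0 (fully open) to 1 (shut). A call has 1 to 8 rows; each row shifts and turns the commanded pose from where the row before left it, along the tool's axes as they then stand; what a row does not reach is not made up. A row lasts 1/10 s, in which the tool goes at most 50 mm and 8.59 degrees, less where a joint would pass 70% of its speed; a pose out of reach is approached as far as the arm can. A call is refused whole if a number of a shift passes 5 or a number of a turn 8.59, either way. A call with a gripper value outside its range is refused whole. The fingers move at their own pace and stop on an object; "grip_force" is the grip in N (left out, the last holds). Time passes only in rows, so rows that do not move let the fingers close. It gives the time, the measured TCP pose, the force, the opening and the grip force at its end, in the units of the state.
- sense(): the state, without advancing time (a new reading comes with each control period).
- grab_frame(name): name is "scene" or "side" or "wrist"; returns a dict with "pixels" (420x560x3 uint8, blue, green, red), "z_map" (420x560 float32, m along the optical axis (not along the pixel's ray), 0 where there is no reading), "camera_matrix" (3x3 intrinsics, pixels), "camera_from_world" (4x4, takes a point from world to camera coordinates); the wrist camera has in their place "T_tool_cam" (4x4, takes a point from camera to tool coordinates, whose origin is the TCP and whose axes are the flange's). Camera axes: x right, y down, z forward; pixel columns grow to the right and rows downward; lengths in m; the calibration is good to about 2 mm. A picture is of the moment at which its call begins: read the wrist's pose just before it.
- hand_in(): hands the job in; it is judged then, once.
The state is a dict: "t": time; "q": joint angles; "dq": joint speeds; "joint_torque": joint torques, N m; "position": TCP position; "orientation": TCP orientation; "wrist_force": force on the tool from outside, world axes, zero at the start; "wrist_torque": the same for the moment, N m; "width": finger opening in m; "grasp_force": force on a finger pad.
Only numpy, scipy, OpenCV 4.12 (cv2) and the standard library are available. Lean on these libraries where they do the work, as an engineer would, in place of code of your own. Each camera call takes 0.05 s, during which the arm holds its last target. There are 200 camera calls.

## Task

Set up the stand for game night: hang the upper tier by its two hooks on the bar of the rail stand, then hang the lower tier by its hooks from the crossbar at the bottom of the upper one, so that they hang in a chain. After that put every game-piece canister that is there upright and fully home into the tray pocket with the same number of dots, one after another in rising order; the pocket of a missing canister stays empty. Leave the mug and the speaker puck where they are.

Things in the scene. Friction and masses are not known exactly. Their poses are not given: they have to be found in the camera images.
- rail_bar (a point): middle of the horizontal round steel bar (12 mm thick, axis 280 mm above the table) of the fixed rail stand. x is square to the bar, away from the robot; y along the bar; z up. The bar is free for 127 mm either side, up to upright posts; the base plate below is 12 mm thick. Things are hung on it from the robot's side
- upper: upper tier: wooden frame 142 mm wide (y), 180 mm high, about 220 g, standing on two feet (80 mm along x, at y +-65). Origin on its underside, midway between the feet, mass centre near x 0; z up, its back is +x. Board at z 95 to 145 mm (x -19 to -9); below it side boards at y +-65 (12 mm thick, x -19 to 6) and between them the open window with the crossbar
- upper_seat (a point): point of the upper tier (x 0, y 0, z 165.6 mm) where the rail bar's axis lies when its hooks rest fully on the bar. Hooks: two bent 7 mm wires at y +-22 mm, each rising at x -18, peaking at x 0, z 177 (wire centre), down to a tip at x 18 whose end is at z 156; so the mouth, 29 mm wide, opens downwards behind the board
- upper_loop (a point): middle of the crossbar that forms the upper tier's lower loop: round steel 8 mm thick, along y, at x 0, z 30 mm of the tier, 118 mm free between the side boards, 65 mm below the board's lower edge; axes as the upper tier's
- upper_peg (a point): grip point on the upper tier's upturned peg, at x -80, y 46, z 134 mm of the tier. An arm 14 mm thick runs forward from the board and ends in an upright block, 14 mm thick (x -87 to -73), 22 mm wide (y), free for gripping from z 112 (top of the arm) to 146 (top of the block); pinch the block across x, from above
- lower: lower tier: wooden board 90 mm wide (y), 105 mm high, about 180 g, standing on two feet (84 mm along x, at y +-39). Origin on its underside, midway between the feet, mass centre near x 0; z up, its back is +x. Board z 9 to 74 mm, x -19 to -9
- lower_seat (a point): point of the lower tier (x 0, y 0, z 93 mm) where the axis of the upper tier's crossbar lies when its hooks rest fully on it. Hooks: two bent 7 mm wires at y +-18 mm, each rising at x -18, peaking at x 0, z 102 (wire centre), down to a tip at x 18 whose end is at z 81; mouth 29 mm wide, opening downwards behind the board
- lower_peg (a point): grip point on the lower tier's upturned peg, at x -102, y -34, z 55 mm of the tier. An arm 14 mm thick runs forward from the board and ends in an upright block, 14 mm thick (x -109 to -95), 22 mm wide (y), free for gripping from z 33 (top of the arm) to 67 (top of the block); pinch the block across x, from above
- tray: fixed plywood tray, 90 mm (x -58 to 32) x 290 mm (y) x 50 mm high, origin at the middle of the pocket row on its underside, z up. Five round pockets 49 mm across in a row along y, 58 mm apart, pocket one at the +y end; they get deeper in steps (12, 20, 28, 36, 44 mm) and one to five black dots beside each, on the side towards the robot, number them
- mug: white ceramic mug, 80 mm across, 90 mm high; bystander, origin under its middle
- puck: aluminium speaker puck, 76 mm across, 38 mm high; bystander, origin under its middle
- can1: canister one: closed aluminium cylinder 44 mm across, 48 mm high, 130 to 150 g, with a heavy steel foot (knocked, it slides rather than topples), 1 black dot on its lid; may be absent. Origin at the centre of its underside, z up. Belongs in pocket one, where 36 mm of it stands out like all the others
- pocket1 (a point): centre of the floor of pocket one (12 mm below the tray's top, 38 mm above the table)
- can2: canister two: closed aluminium cylinder 44 mm across, 56 mm high, 130 to 150 g, with a heavy steel foot (knocked, it slides rather than topples), 2 black dots on its lid; may be absent. Origin at the centre of its underside, z up. Belongs in pocket two, where 36 mm of it stands out like all the others
- pocket2 (a point): centre of the floor of pocket two (20 mm below the tray's top, 30 mm above the table)
- can3: canister three: closed aluminium cylinder 44 mm across, 64 mm high, 130 to 150 g, with a heavy steel foot (knocked, it slides rather than topples), 3 black dots on its lid; may be absent. Origin at the centre of its underside, z up. Belongs in pocket three, where 36 mm of it stands out like all the others
- pocket3 (a point): centre of the floor of pocket three (28 mm below the tray's top, 22 mm above the table)
- can4: canister four: closed aluminium cylinder 44 mm across, 72 mm high, 130 to 150 g, with a heavy steel foot (knocked, it slides rather than topples), 4 black dots on its lid; may be absent. Origin at the centre of its underside, z up. Belongs in pocket four, where 36 mm of it stands out like all the others
- pocket4 (a point): centre of the floor of pocket four (36 mm below the tray's top, 14 mm above the table)
- can5: canister five: closed aluminium cylinder 44 mm across, 80 mm high, 130 to 150 g, with a heavy steel foot (knocked, it slides rather than topples), 5 black dots on its lid; may be absent. Origin at the centre of its underside, z up. Belongs in pocket five, where 36 mm of it stands out like all the others
- pocket5 (a point): centre of the floor of pocket five (44 mm below the tray's top, 6 mm above the table)
Mind the look-alikes: they are no part of the job. What is shaped like the can5 but brown or turquoise is not meant.

How it is judged:
On the way, in this order (a step that is already met when the one before it is completed fails the run):
1. the upper tier hangs from the rail bar by its hooks, let go (x of upper_seat in the frame of rail_bar between -0.014 and 0.014 m and z of upper_seat in the frame of rail_bar between -0.01 and 0.01 m and y of upper_seat in the frame of rail_bar between -0.1 and 0.1 m and angle between upper's own z axis and vertical below 0.35 rad and contact force between the fingers and upper below 0.1 N), for 0.2 s.
2. the lower tier hangs from the upper tier's crossbar, which still hangs from the bar; let go (x of upper_seat in the frame of rail_bar between -0.014 and 0.014 m and z of upper_seat in the frame of rail_bar between -0.01 and 0.01 m and y of upper_seat in the frame of rail_bar between -0.1 and 0.1 m and angle between each of upper, lower's own z axis and vertical below 0.35 rad and x of lower_seat in the frame of upper_loop between -0.014 and 0.014 m and z of lower_seat in the frame of upper_loop between -0.01 and 0.01 m and y of lower_seat in the frame of upper_loop between -0.05 and 0.05 m and contact force between the fingers and lower below 0.1 N), for 0.2 s.
3. canister one stands fully home in pocket one, let go (distance between can1 and pocket1 below 0.008 m and angle between can1's own z axis and vertical below 0.12 rad and contact force between the fingers and can1 below 0.1 N), for 0.2 s.
4. canister two stands fully home in pocket two, let go (distance between can2 and pocket2 below 0.008 m and angle between can2's own z axis and vertical below 0.12 rad and contact force between the fingers and can2 below 0.1 N), for 0.2 s.
5. canister three stands fully home in pocket three, let go (distance between can3 and pocket3 below 0.008 m and angle between can3's own z axis and vertical below 0.12 rad and contact force between the fingers and can3 below 0.1 N), for 0.2 s.
6. canister four stands fully home in pocket four, let go (distance between can4 and pocket4 below 0.008 m and angle between can4's own z axis and vertical below 0.12 rad and contact force between the fingers and can4 below 0.1 N), for 0.2 s.
7. canister five stands fully home in pocket five, let go (distance between can5 and pocket5 below 0.008 m and angle between can5's own z axis and vertical below 0.12 rad and contact force between the fingers and can5 below 0.1 N), for 0.2 s.
At the end, for the whole second after the job is handed in: Both tiers hang by their hooks: seat points within 14 mm across and 10 mm in height of the bar and of the crossbar, tilted under 0.35 rad. Every canister present is in its own pocket, underside within 8 mm of the floor centre, tilt under 0.12 rad. All at rest (x of upper_seat in the frame of rail_bar between -0.014 and 0.014 m and z of upper_seat in the frame of rail_bar between -0.01 and 0.01 m and y of upper_seat in the frame of rail_bar between -0.1 and 0.1 m and angle between each of upper, lower's own z axis and vertical below 0.35 rad and x of lower_seat in the frame of upper_loop between -0.014 and 0.014 m and z of lower_seat in the frame of upper_loop between -0.01 and 0.01 m and y of lower_seat in the frame of upper_loop between -0.05 and 0.05 m and distance between can1 and pocket1 below 0.008 m and angle between each of can1, can2, can3, can4, can5's own z axis and vertical below 0.12 rad and linear speed of each of can1, can2, can3, can4, can5 below 0.03 m/s and distance between can2 and pocket2 below 0.008 m and distance between can3 and pocket3 below 0.008 m and distance between can4 and pocket4 below 0.008 m and distance between can5 and pocket5 below 0.008 m and linear speed of each of upper, lower below 0.05 m/s); the robot touches nothing.
It fails at once if the mug is pushed more than 4 cm or tipped (distance of mug from where it was at the start of the episode above 0.04 m or angle between mug's own z axis and vertical above 0.5 rad).
It fails at once if the speaker puck is pushed more than 4 cm (distance of puck from where it was at the start of the episode above 0.04 m).
Of can1, can2, can3, can4, can5 only 3 to 5 are there at a start; the rules pass over those that are not, and their reading is None.
At some moment in a run one of can1, can2, can3, can4, can5 may be knocked a few centimetres aside while the robot is not near it.
It also fails if it takes over 210 s, if anything falls off the work surface, if the arm or the gripper's body presses on something with over 40 N, if the wrist force passes 120 N, or if a joint passes its speed limit or range.

## Working session

There is one attempt and no reset: what is moved stays moved. The work goes in short steps, Python scripts to look and compute and a tool call to move; the robot and the scene stay as the last step left them, time stands still between calls to the robot, and variables do not carry over. Pictures are saved under pics/ and viewed, at most 14 in all, crops included, and the job is handed in when it is done.

Besides the shell and the picture viewer there is one more tool, called after "Call:" in YAML: its name, and indented under it one key for each argument. arm_command: Moves the arm, as the interface text tells. Its arguments: {"type":"object","properties":{"increments":{"type":"array"},"grip_force":{"type":"number"}},"required":["increments"]}

```bash
ls; mkdir -p pics
cat > h.py <<'E'
import numpy as np, cv2
from station import sense, grab_frame, hand_in, tcp_to_tips
from scipy.spatial.transform import Rotation as R
def cam(name):
    s=sense(); f=grab_frame(name)
    K=np.array(f["camera_matrix"])
    if name=="wrist":
        T=np.eye(4);T[:3,:3]=R.from_quat(s["orientation"]).as_matrix();T[:3,3]=s["position"]
        W=T@np.array(f["T_tool_cam"])
    else: W=np.linalg.inv(np.array(f["camera_from_world"]))
    return f["pixels"],f["z_map"],K,W
def cloud(z,K,W):
    v,u=np.mgrid[:z.shape[0],:z.shape[1]]
    P=np.stack([(u-K[0,2])/K[0,0]*z,(v-K[1,2])/K[1,1]*z,z],-1)
    P=P@W[:3,:3].T+W[:3,3]; P[z<=0]=np.nan
    return P
def ray(u,v,K,W,h):
    d=W[:3,:3]@np.array([(u-K[0,2])/K[0,0],(v-K[1,2])/K[1,1],1]); o=W[:3,3]
    return o+d*(h-o[2])/d[2]
def delta(p):
    "tool-axes shift in cm to bring TCP to world p"
    s=sense(); return np.round(R.from_quat(s["orientation"]).inv().apply(np.array(p)-s["position"])*100,2)
E
python3 - <<'E'
from h import *
print({k:np.round(v,3) for k,v in sense().items()},tcp_to_tips)
for n in ["scene","side"]:
    p,z,K,W=cam(n); cv2.imwrite(f"pics/{n}0.png",p); np.savez(f"{n}0.npz",p=p,z=z,K=K,W=W); print(n,W[:3,3].round(3),W[:3,2].round(2))
E
```

```text
pics
{'t': np.float64(0.0), 'q': array([ 1.085,  0.264, -0.049,  1.259,  0.   ,  1.416]), 'dq': array([ 0.001,  0.   ,  0.002, -0.001, -0.001,  0.002]), 'joint_torque': array([-1.0000e-03, -6.3761e+01,  3.8456e+01,  1.4000e-02, -0.0000e+00,
        0.0000e+00]), 'position': array([0.17 , 0.496, 0.245]), 'orientation': array([ 0.165,  0.986, -0.001, -0.   ]), 'wrist_force': array([-0.261,  0.221,  0.447]), 'wrist_torque': array([-0.001,  0.002, -0.047]), 'grasp_force': np.float64(0.0), 'width': np.float64(0.085)} 0.014
scene [ 1.384 -0.449  0.8  ] [-0.75  0.38 -0.55]
side [ 0.488 -0.794  1.027] [ 0.08  0.68 -0.73]
```

View pics/scene0.png

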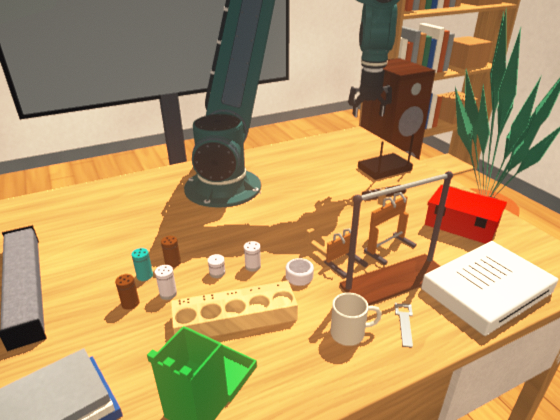

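View pics/side0.png

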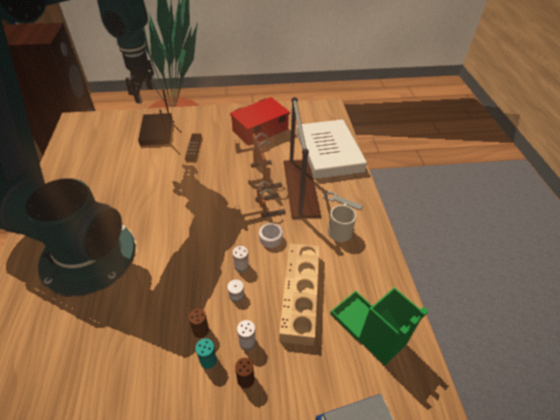

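Side view: silver canisters at (246,332), (235,289) and (240,257). Look-alikes are brown at (198,322) and (245,372), and turquoise at (206,352). The puck is at (270,236), the mug at (342,223), the tray at (302,293), the rail stand at (302,165), and the tiers at about (265,150) and (268,195).

Run:
```python
from h import *
D={n:np.load(n+"0.npz") for n in["scene","side"]}
a=D["side"];b=D["scene"]
c1=cv2.resize(a["p"][230:385,180:330],(600,600),interpolation=cv2.INTER_CUBIC)
cv2.imwrite("pics/c1.png",c1)
c2=cv2.resize(b["p"][170:310,310:460],None,fx=4,fy=4,interpolation=cv2.INTER_CUBIC)
cv2.imwrite("pics/c2.png",c2)
Pc=[]
for n,d in D.items():
    P=cloud(d["z"],d["K"],d["W"]); Pc.append(P.reshape(-1,3))
    q=P.reshape(-1,3); q=q[np.isfinite(q).all(1)]
    t=q[(q[:,0]>.2)&(q[:,0]<.7)&(abs(q[:,1])<.3)]
    print(n,"table z",np.median(t[t[:,2]<.02][:,2]))
    bar=q[(q[:,2]>.268)&(q[:,2]<.30)&(q[:,0]>.2)&(q[:,0]<.9)&(q[:,1]<.45)&(q[:,1]>-.3)]
    m=bar.mean(0) if len(bar) else 0
    print(len(bar),"bar mean",m, bar.min(0),bar.max(0))
    if len(bar)>5:
        xy=bar[:,:2]; i=xy[:,1].argsort(); print(np.round(bar[i[::max(1,len(i)//12)]],3).tolist())
    # blobs of things above table
    for nm,uv in {"side":dict(cA=(246,328),cB=(235,286),cC=(240,253),puck=(270,232),mug=(342,223)),"scene":dict(cA=(165,272),cB=(216,261),cC=(252,247),puck=(299,268),mug=(349,310))}[n].items():
        u,v=uv; p=P[v,u]; h=p[2]
        # top-face points near
        k=q[(np.hypot(q[:,0]-p[0],q[:,1]-p[1])<.05)&(abs(q[:,2]-h)<.004)]
        print(nm,p.round(3),len(k),((k.min(0)+k.max(0))/2).round(3),(k.max(0)-k.min(0)).round(3))
    # tray top
    k=q[(abs(q[:,2]-.05)<.004)&(q[:,0]>.3)&(q[:,0]<.75)&(q[:,1]<.15)&(q[:,1]>-.4)]
    r=cv2.minAreaRect(k[:,:2].astype(np.float32)*1000); print("tray",len(k),r)
```

```text
scene table z 0.0014791040478443485
586 bar mean [0.68224942 0.22068363 0.28364673] [0.67094332 0.08549112 0.26830233] [0.69302278 0.37377471 0.29384257]
[[0.683, 0.085, 0.284], [0.683, 0.095, 0.276], [0.682, 0.111, 0.285], [0.683, 0.136, 0.281], [0.674, 0.162, 0.286], [0.682, 0.187, 0.286], [0.683, 0.214, 0.283], [0.686, 0.241, 0.285], [0.684, 0.268, 0.278], [0.684, 0.299, 0.281], [0.681, 0.33, 0.286], [0.69, 0.358, 0.283], [0.692, 0.368, 0.287]]
cA [ 0.483 -0.326  0.08 ] 175 [ 0.474 -0.327  0.08 ] [0.046 0.042 0.008]
cB [ 0.46  -0.186  0.049] 145 [ 0.452 -0.185  0.049] [0.045 0.042 0.008]
cC [ 0.474 -0.086  0.071] 129 [ 0.473 -0.085  0.071] [0.048 0.042 0.007]
puck [0.577 0.005 0.039] 386 [0.571 0.009 0.039] [0.072 0.07  0.008]
mug [0.765 0.038 0.036] 52 [0.773 0.032 0.036] [0.029 0.039 0.007]
tray 2667 ((540.5023193359375, -136.66720581054688), (562.4328002929688, 305.5711975097656), 76.71134185791016)
side table z 0.0017359409545232296
268 bar mean [0.67883945 0.2147454  0.28593526] [0.66753897 0.08604189 0.26804952] [0.69238089 0.371847   0.29545182]
[[0.678, 0.086, 0.283], [0.673, 0.092, 0.286], [0.682, 0.098, 0.291], [0.679, 0.129, 0.285], [0.674, 0.151, 0.283], [0.674, 0.176, 0.286], [0.681, 0.203, 0.288], [0.676, 0.232, 0.286], [0.684, 0.263, 0.286], [0.676, 0.296, 0.287], [0.683, 0.328, 0.288], [0.685, 0.361, 0.286], [0.679, 0.368, 0.289]]
cA [ 0.475 -0.328  0.084] 196 [ 0.475 -0.326  0.083] [0.04  0.043 0.007]
cB [ 0.451 -0.183  0.048] 167 [ 0.452 -0.184  0.048] [0.042 0.042 0.008]
cC [ 0.47  -0.087  0.07 ] 108 [ 0.471 -0.085  0.07 ] [0.042 0.044 0.007]
puck [0.567 0.005 0.043] 227 [0.569 0.009 0.043] [0.073 0.069 0.008]
mug [ 0.785 -0.021  0.092] 47 [ 0.793 -0.002  0.091] [0.073 0.046 0.007]
tray 2133 ((544.35009765625, -150.25436401367188), (558.396240234375, 314.85986328125), 72.02609252929688)
```

View pics/c1.png

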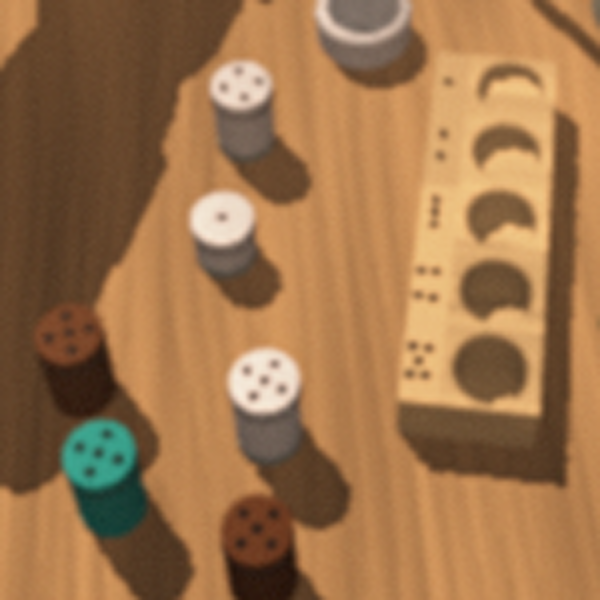

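View pics/c2.png

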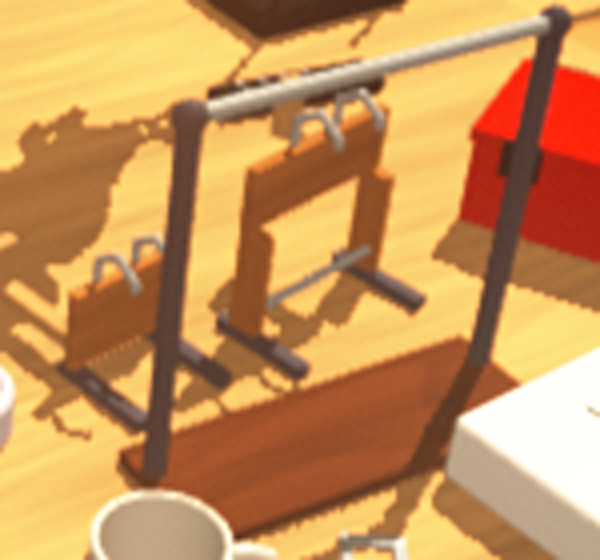

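c1: silver cA (265,380) has five dots, so it is can5. cB (222,217) has one dot, so it is can1. cC (241,85) has four dots, so it is can4. Brown (70,330) and (257,530) and turquoise (100,455) are decoys. can2 and can3 are absent. c2: the upper tier is behind the stand with hooks at (317,125) and (360,105), and the lower tier is at left with hooks at (118,268) and (150,245).

Run:
```python
from h import *
D={n:np.load(n+"0.npz") for n in["scene","side"]}
Q=[];C=[]
for n,d in D.items():
    P=cloud(d["z"],d["K"],d["W"]).reshape(-1,3); m=np.isfinite(P).all(1); Q.append(P[m]);C.append(d["p"].reshape(-1,3)[m])
    q=P[m]
    bar=q[(abs(q[:,2]-.282)<.014)&(abs(q[:,0]-.68)<.03)&(q[:,1]<.355)&(q[:,1]>.1)]
    print(n,"bar fit x=a+b*y",np.polyfit(bar[:,1]-.228,bar[:,0],1))
    post=q[(q[:,2]>.05)&(q[:,2]<.25)&(abs(q[:,0]-.68)<.05)]
    for lo,hi in((.04,.12),(.32,.42)):
        k=post[(post[:,1]>lo)&(post[:,1]<hi)]; print("post",len(k),np.median(k,0).round(3))
Q=np.vstack(Q);C=np.vstack(C).astype(int)
# top-down height map, 1mm->2px : x .38-.66 (rows), y 0-.4
im=np.zeros((600,800,3),np.uint8)
r=(Q[:,0]>.36)&(Q[:,0]<.66)&(Q[:,1]>.0)&(Q[:,1]<.4)&(Q[:,2]>.015)&(Q[:,2]<.26)
cm=cv2.applyColorMap(np.arange(256,dtype=np.uint8),cv2.COLORMAP_JET)[:,0]
k=Q[r];k=k[k[:,2].argsort()]
for p in k: cv2.circle(im,(int((p[1])*2000),int((.66-p[0])*2000)),3,cm[int(p[2]*1000)].tolist(),-1)
cv2.imwrite("pics/top.png",im)
f=grab_frame("wrist");print(np.array(f["T_tool_cam"]).round(3),f["camera_matrix"])
```

```text
scene bar fit x=a+b*y [0.02015516 0.68207168]
post 441 [0.681 0.093 0.157]
post 410 [0.686 0.362 0.157]
side bar fit x=a+b*y [0.02256282 0.6791414 ]
post 233 [0.676 0.093 0.156]
post 198 [0.682 0.362 0.156]
[[-0.    -0.949 -0.314  0.08 ]
 [ 1.    -0.    -0.     0.   ]
 [-0.    -0.314  0.949 -0.128]
 [ 0.     0.     0.     1.   ]] [[305.45357212   0.         278.5120364 ]
 [  0.         305.45357212 209.7302754 ]
 [  0.           0.           1.        ]]
```

View pics/top.png

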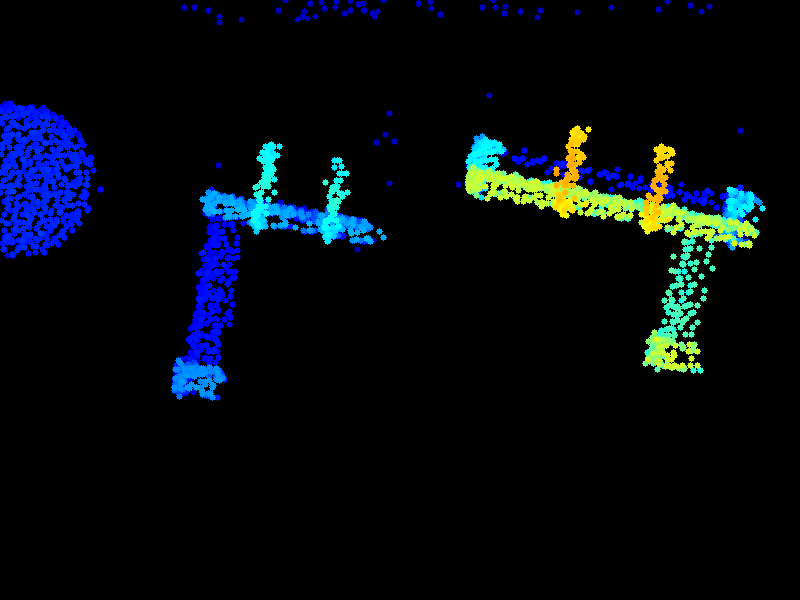

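Top-down map (2 px/mm): the upper peg block is at (675,352) and the lower peg block at (199,378). Both tiers are yawed about 11°, with the boards running (470,180)–(755,235) and (205,205)–(375,238).

Run:
```python
from h import *
D={n:np.load(n+"0.npz") for n in["scene","side"]}
for n,d in D.items():
    Q=cloud(d["z"],d["K"],d["W"]).reshape(-1,3); Q=Q[np.isfinite(Q).all(1)]
    for nm,bx in dict(upeg=(.46,.505,.31,.36,.138,.16),lpeg=(.45,.495,.07,.125,.06,.08),ubrd=(.53,.59,.22,.39,.138,.153),lbrd=(.53,.575,.09,.2,.067,.08)).items():
        k=Q[(Q[:,0]>bx[0])&(Q[:,0]<bx[1])&(Q[:,1]>bx[2])&(Q[:,1]<bx[3])&(Q[:,2]>bx[4])&(Q[:,2]<bx[5])]
        r=cv2.minAreaRect(k[:,:2].astype(np.float32)*1000); print(n,nm,len(k),np.round(r[0],1),np.round(r[1],1),round(r[2],1),k.mean(0).round(3),k[:,2].max().round(3))
print("to above peg",delta([.40,.33,.28]))
```

```text
scene upeg 9 [479.9 336.7] [ 5.1 24.6] 2.1 [0.479 0.337 0.147] 0.149
scene lpeg 37 [468.7  99. ] [17.2 23. ] 11.8 [0.471 0.098 0.066] 0.07
scene ubrd 161 [555.7 305. ] [ 14.8 144.1] 10.6 [0.559 0.296 0.145] 0.152
scene lbrd 102 [549.7 144.2] [13.6 84.6] 10.5 [0.552 0.14  0.074] 0.08
side upeg 24 [482.4 337.4] [12.9 21.3] 10.8 [0.483 0.335 0.146] 0.15
side lpeg 29 [470.1  98.1] [12.7 22.5] 15.9 [0.47  0.098 0.067] 0.073
side ubrd 86 [555.8 306.2] [ 11.8 145.1] 11.2 [0.557 0.298 0.146] 0.152
side lbrd 54 [549.4 146.1] [12.3 92.6] 10.5 [0.551 0.137 0.075] 0.079
to above peg [-27.11  -8.28  -3.5 ]
```

Call:
arm_command:
  increments:
    - [[0,0,-1,0,0,8.5,0.5],[0,0,-1,0,0,8.5,0.5],[0,0,-1,0,0,8.5,0.5],[0,0,-1,0,0,8.5,0.5],[0,0,0,0,0,8.5,0.5],[0,0,0,0,0,8.5,0.5],[0,0,0,0,0,8.5,0.5],[0,0,0,0,0,0,0.5]]
  grip_force: 100

```text
t: 0.95
position: [0.1705, 0.4965, 0.2851]
orientation: [0.633, 0.774, -0.0, 0.0]
wrist_force: [0.7, -0.2, 0.1]
width: 0.0427
grasp_force: 0.0
```

Call:
arm_command:
  increments:
    - [[-3.11,3.9,0,0,0,0,0.5],[-3.11,3.9,0,0,0,0,0.5],[-3.11,3.9,0,0,0,0,0.5],[-3.11,3.9,0,0,0,0,0.5],[-3.11,3.9,0,0,0,0,0.5],[-3.11,3.9,0,0,0,0,0.5],[-3.11,3.9,0,0,0,0,0.5],[0,0,0,0,0,0,0.5]]

```text
t: 1.75
position: [0.4859, 0.3351, 0.284]
orientation: [0.632, 0.775, -0.001, 0.0]
wrist_force: [-1.1, 0.5, -1.3]
width: 0.0428
grasp_force: 0.0
```

Run:
```python
from h import *
p,z,K,W=cam("wrist"); cv2.imwrite("pics/w1.png",p)
s=sense();print(s["position"].round(4),s["q"].round(2)); P=cloud(z,K,W)
Q=P.reshape(-1,3);Q=Q[np.isfinite(Q).all(1)]
for bx in ((.46,.505,.31,.36,.138,.16),(.53,.59,.22,.39,.138,.153)):
    k=Q[(Q[:,0]>bx[0])&(Q[:,0]<bx[1])&(Q[:,1]>bx[2])&(Q[:,1]<bx[3])&(Q[:,2]>bx[4])&(Q[:,2]<bx[5])]
    r=cv2.minAreaRect(k[:,:2].astype(np.float32)*1000);print(len(k),np.round(r[0],1),np.round(r[1],1),round(r[2],1),np.median(k[:,2]))
print(delta([.482,.338,.133]))
```

```text
[0.4837 0.3364 0.2843] [ 0.47  0.37  0.22  1.42 -0.    1.84]
367 [482.6 338. ] [12.9 21.9] 11.7 0.14519997570834475
1068 [550.5 328.4] [12.7 95.5] 11.5 0.14426858811559823
[ 0.2  -0.12 15.13]
```

View pics/w1.png

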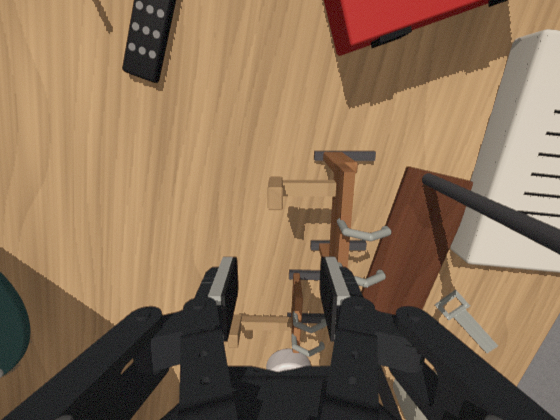

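w1: the peg block is seen at (276,190), directly ahead of the jaws and square to them. Now descend and pinch.

Call:
arm_command:
  increments:
    - [[0,0,4,0,0,0,0.5],[0,0,4,0,0,0,0.5],[0,0,3,0,0,0,0.5],[0,0,2,0,0,0,0.5],[0,0,1.5,0,0,0,0.5],[0,0,0.6,0,0,0,0.5],[0,0,0,0,0,0,0.5],[0,0,0,0,0,0,0.5]]

```text
t: 2.6
position: [0.4815, 0.3383, 0.1351]
orientation: [0.632, 0.775, 0.0, 0.0]
wrist_force: [0.4, -0.2, 0.9]
width: 0.0429
grasp_force: 0.0
```

Call:
arm_command:
  increments:
    - [[0,0,0,0,0,0,1],[0,0,0,0,0,0,1],[0,0,0,0,0,0,1],[0,0,0,0,0,0,1],[0,0,0,0,0,0,1],[0,0,0,0,0,0,1]]

```text
t: 3.2
position: [0.4817, 0.3381, 0.1351]
orientation: [0.632, 0.775, 0.001, 0.0]
wrist_force: [-2.9, 0.6, 6.8]
width: 0.0125
grasp_force: 98.2
```

Call:
arm_command:
  increments:
    - [[0,0,-1,0,0,0,1],[0,0,-2.5,0,0,0,1],[0,0,-3,0,0,0,1],[0,0,-3,0,0,0,1],[0,0,-3,0,0,0,1],[0,0,-2.0,0,0,0,1],[0,0,-0.5,0,0,0,1],[0,0,0,0,0,0,1]]

```text
t: 4.0
position: [0.4817, 0.3379, 0.2846]
orientation: [0.632, 0.775, 0.0, 0.0]
wrist_force: [0.5, 0.2, -2.9]
width: 0.0125
grasp_force: 97.9
```

Call:
arm_command:
  increments:
    - [[0,0,0,0,0,3,1],[0,0,0,0,0,4,1],[0,0,0,0,0,3.8,1],[0,0,0,0,0,2,1],[-1.5,0,0,0,0,0,1],[-3,0,0,0,0,0,1],[-1.5,0,0,0,0,0,1],[0,0,0,0,0,0,1]]

```text
t: 4.8
position: [0.48, 0.2759, 0.284]
orientation: [0.715, 0.699, -0.0, -0.0]
wrist_force: [-0.1, 0.5, -2.3]
width: 0.0122
grasp_force: 97.9
```

Run:
```python
from h import *
for n in("scene","side"):
    p,z,K,W=cam(n); Q=cloud(z,K,W).reshape(-1,3);Q=Q[np.isfinite(Q).all(1)]
    cv2.imwrite(f"pics/u_{n}.png",p)
    k=Q[(Q[:,0]>.5)&(Q[:,0]<.60)&(Q[:,1]>.1)&(Q[:,1]<.36)&(Q[:,2]>.26)&(Q[:,2]<.305)]
    r=cv2.minAreaRect(k[:,:2].astype(np.float32)*1000);print(n,"board",len(k),np.round(r[0],1),np.round(r[1],1),round(r[2],1),k[:,2].max())
    k=Q[(Q[:,0]>.5)&(Q[:,0]<.63)&(Q[:,1]>.1)&(Q[:,1]<.36)&(Q[:,2]>.315)&(Q[:,2]<.345)&(abs(Q[:,1]-.28)>.02)]
    print("hook",len(k),k.mean(0).round(3),k.min(0).round(3),k.max(0).round(3))
s=sense();print(s["position"].round(4),R.from_quat(s["orientation"]).as_matrix().round(3).tolist(),delta([.6,.2757,.285]))
```

```text
scene board 638 [526.6 227.1] [147.3  53.8] 89.3 0.3048201496701077
hook 72 [0.562 0.227 0.322] [0.54  0.2   0.315] [0.581 0.251 0.33 ]
side board 156 [526.5 228.4] [ 51.5 147.7] 0.8 0.3049620151831085
hook 70 [0.56  0.227 0.322] [0.539 0.201 0.315] [0.581 0.255 0.33 ]
[0.4803 0.2775 0.2841] [[0.022, 1.0, -0.0], [1.0, -0.022, 0.0], [0.0, -0.0, -1.0]] [ 0.08 11.97 -0.09]
```

View pics/u_scene.png

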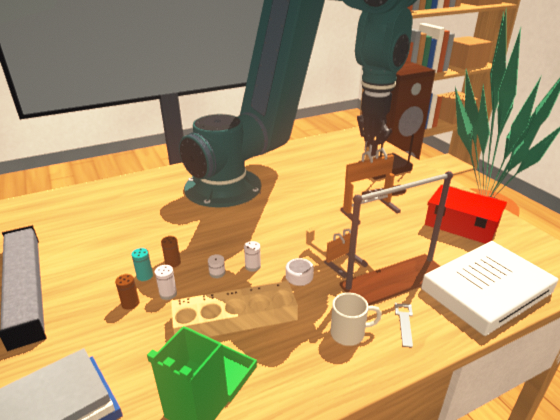

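u_scene: the upper tier hangs in the gripper at (372,185), level and square to the bar, on the robot's side.

Call:
arm_command:
  increments:
    - [[0,1,0,0,0,0,1],[0,2,0,0,0,0,1],[0,2.5,0,0,0,0,1],[0,2.5,0,0,0,0,1],[0,2,0,0,0,0,1],[0,1.4,0,0,0,0,1],[0,0.5,0,0,0,0,1],[0,0,0,0,0,0,1]]

```text
t: 5.7
position: [0.5998, 0.2756, 0.2835]
orientation: [0.715, 0.699, -0.0, -0.0]
wrist_force: [0.5, 0.5, -3.1]
width: 0.012
grasp_force: 97.9
```

Run:
```python
from h import *
for n in("scene","side"):
    p,z,K,W=cam(n); Q=cloud(z,K,W).reshape(-1,3);Q=Q[np.isfinite(Q).all(1)]
    k=Q[(Q[:,0]>.62)&(Q[:,0]<.75)&(Q[:,1]>.1)&(Q[:,1]<.26)&(Q[:,2]>.315)&(Q[:,2]<.345)]
    print("hook",len(k),k.mean(0).round(3),k.min(0).round(3),k.max(0).round(3))
    k=Q[(Q[:,0]>.65)&(Q[:,0]<.75)&(Q[:,1]>.1)&(Q[:,1]<.36)&(Q[:,2]>.27)&(Q[:,2]<.295)]
    print("bar",len(k),np.median(k,0).round(3))
s=sense();print(s["position"].round(4),s["wrist_force"])
```

```text
hook 87 [0.682 0.224 0.322] [0.659 0.198 0.315] [0.698 0.253 0.329]
bar 748 [0.679 0.218 0.286]
hook 69 [0.677 0.227 0.323] [0.641 0.2   0.316] [0.698 0.259 0.338]
bar 272 [0.676 0.202 0.287]
[0.5989 0.2756 0.2842] [ 0.27899719 -0.52275166 -2.24908072]
```

Call:
arm_command:
  increments:
    - [[0,0,0.7,0,0,0,1],[0,0,0.8,0,0,0,1],[0,0,0.8,0,0,0,1],[0,0,0.5,0,0,0,1],[0,0,0.3,0,0,0,1],[0,0,0.2,0,0,0,1],[0,0,0,0,0,0,1]]

```text
t: 6.5
position: [0.5992, 0.2753, 0.2511]
orientation: [0.715, 0.699, -0.0, -0.0]
wrist_force: [0.5, -0.2, -1.2]
width: 0.0119
grasp_force: 97.9
```

Call:
arm_command:
  increments:
    - [[0,0,0.15,0,0,0,1],[0,0,0.1,0,0,0,1],[0,0,0,0,0,0,1]]

```text
t: 6.8
position: [0.5996, 0.2753, 0.2493]
orientation: [0.715, 0.699, 0.001, 0.001]
wrist_force: [0.7, -0.9, 2.5]
width: 0.0119
grasp_force: 98.8
```

Run:
```python
from h import *
p,z,K,W=cam("side"); Q=cloud(z,K,W).reshape(-1,3);Q=Q[np.isfinite(Q).all(1)]
k=Q[(Q[:,0]>.62)&(Q[:,0]<.75)&(Q[:,1]>.1)&(Q[:,1]<.26)&(Q[:,2]>.27)&(Q[:,2]<.31)]
print(k[:,2].max()); i=k[k[:,2]>.288]; print(len(i),i.mean(0),i.min(0),i.max(0))
print(sense()["wrist_force"])
cv2.imwrite("pics/hang.png",cv2.resize(p[70:220,220:370],None,fx=4,fy=4,interpolation=cv2.INTER_CUBIC))
```

```text
0.2981452291300133
56 [0.67767505 0.20129443 0.29130931] [0.63223749 0.10068919 0.28800784] [0.69603099 0.25774182 0.29814523]
[ 1.14470021 -1.45986625  2.80771525]
```

View pics/hang.png

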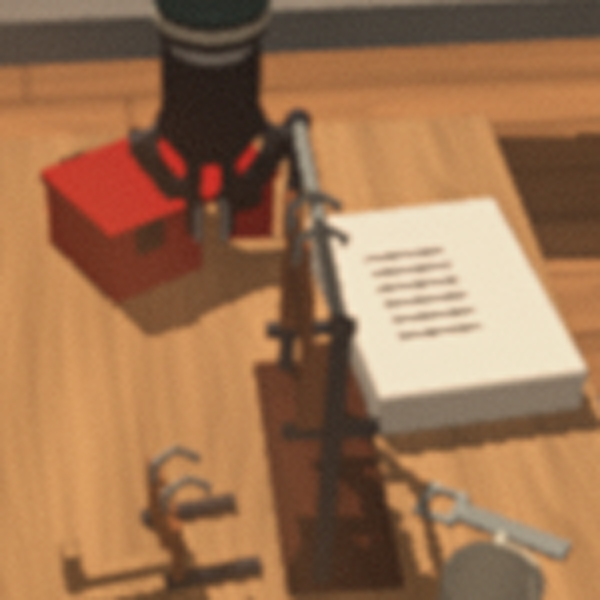

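hang.png shows both wire hooks over the bar at (315,205) and (330,235), with the tier hanging vertically. Release and back off.

Call:
arm_command:
  increments:
    - [[0,0,0,0,0,0,0.8],[0,0,0,0,0,0,0.6],[0,0,0,0,0,0,0.5],[0,0,0,0,0,0,0.5],[0,0,-1,0,0,0,0.5],[0,0,-2,0,0,0,0.5],[0,0,-3,0,0,0,0.5],[0,-2,-1,0,0,0,0.5]]

```text
t: 7.65
position: [0.5808, 0.2757, 0.3212]
orientation: [0.715, 0.699, 0.001, 0.001]
wrist_force: [-0.1, 0.6, 0.1]
width: 0.0426
grasp_force: 0.0
```

Run:
```python
from h import *
p,z,K,W=cam("side"); Q=cloud(z,K,W).reshape(-1,3);Q=Q[np.isfinite(Q).all(1)]
print(sense()["wrist_force"],sense()["position"])
print("lower peg above", delta([.4702,.0985,.21]))
for n in("scene","side"):
    p,z,K,W=cam(n); Q=cloud(z,K,W).reshape(-1,3);Q=Q[np.isfinite(Q).all(1)]
    k=Q[(Q[:,0]>.6)&(Q[:,0]<.72)&(Q[:,1]>.15)&(Q[:,1]<.30)&(Q[:,2]>.215)&(Q[:,2]<.265)]
    r=cv2.minAreaRect(k[:,:2].astype(np.float32)*1000);print(n,"board",len(k),np.round(r[0],1),np.round(r[1],1),round(r[2],1),k[:,2].max())
    k=Q[(Q[:,0]>.66)&(Q[:,0]<.70)&(Q[:,1]>.175)&(Q[:,1]<.285)&(Q[:,2]>.13)&(Q[:,2]<.16)]
    if len(k):print("crossbar",len(k),np.median(k,0).round(4))
```

```text
[-0.18586998  0.94049148  2.61576918] [0.57778213 0.27615937 0.32293251]
lower peg above [-18.01 -10.41  11.22]
scene board 913 [641.3 224.8] [ 76.1 145.3] 3.1 0.26301010180309115
crossbar 117 [0.6862 0.2286 0.1478]
side board 275 [636.3 225.7] [146.4  73.2] 89.6 0.2645428754246121
crossbar 2 [0.6831 0.265  0.1429]
```

Call:
arm_command:
  increments:
    - [[-1.6,-2.2,0,0,0,0,0.5],[-3.6,-2.2,0,0,0,0,0.5],[-3.6,-2.2,0,0,0,0,0.5],[-3.6,-2,0,0,0,0,0.5],[-3.6,-2,0,0,0,0,0.5],[-2,0,4,0,0,-5,0.5],[0,0,4,0,0,-5,0.5],[0,0,2,0,0,-2.3,0.5]]

```text
t: 8.6
position: [0.4682, 0.0972, 0.2159]
orientation: [0.635, 0.772, -0.001, -0.001]
wrist_force: [0.1, 0.7, 1.0]
width: 0.0425
grasp_force: 0.0
```

Call:
arm_command:
  increments:
    - [[0,0,0,0,0,0,0.5],[0,0,0,0,0,0,0.5]]

```text
t: 8.8
position: [0.4696, 0.0981, 0.2192]
orientation: [0.636, 0.771, -0.0, -0.0]
wrist_force: [-0.2, -0.5, 0.4]
width: 0.0429
grasp_force: 0.0
```

Run:
```python
from h import *
p,z,K,W=cam("wrist")
s=sense();print(s["position"].round(4)); Q=cloud(z,K,W).reshape(-1,3);Q=Q[np.isfinite(Q).all(1)]
k=Q[(Q[:,0]>.44)&(Q[:,0]<.50)&(Q[:,1]>.07)&(Q[:,1]<.13)&(Q[:,2]>.06)&(Q[:,2]<.08)]
r=cv2.minAreaRect(k[:,:2].astype(np.float32)*1000);print(len(k),np.round(r[0],1),np.round(r[1],1),round(r[2],1),np.median(k[:,2]))
print(np.degrees(np.arctan2(*R.from_quat(s["orientation"]).as_matrix()[1::-1,1])))
print(delta([r[0][0]/1000,r[0][1]/1000,.055]))
```

```text
[0.47   0.0982 0.2198]
334 [469.3 100.1] [13.5 21.8] 10.7 0.06616329640341978
10.98361429095002
[ 0.2  -0.04 16.48]
```

Call:
arm_command:
  increments:
    - [[0.2,0,4,0,0,0,0.5],[0,0,4,0,0,0,0.5],[0,0,4,0,0,0,0.5],[0,0,2.4,0,0,0,0.5],[0,0,1.5,0,0,0,0.5],[0,0,0.6,0,0,0,0.5],[0,0,0,0,0,0,0.5],[0,0,0,0,0,0,0.5]]

```text
t: 9.65
position: [0.4699, 0.1002, 0.0549]
orientation: [0.636, 0.772, 0.001, 0.001]
wrist_force: [-0.5, 0.2, -0.7]
width: 0.043
grasp_force: 0.0
```

Call:
arm_command:
  increments:
    - [[0,0,0,0,0,0,1],[0,0,0,0,0,0,1],[0,0,0,0,0,0,1],[0,0,0,0,0,0,1],[0,0,0,0,0,0,1],[0,0,0,0,0,0,1]]

```text
t: 10.25
position: [0.4693, 0.1, 0.0543]
orientation: [0.636, 0.772, 0.0, 0.0]
wrist_force: [-1.7, -1.5, 6.2]
width: 0.012
grasp_force: 98.5
```

Run:
```python
from h import *
s=sense();print(s["position"].round(4),s["grasp_force"],s["width"])
for n in("scene","side"):
    p,z,K,W=cam(n); Q=cloud(z,K,W).reshape(-1,3);Q=Q[np.isfinite(Q).all(1)]
    for lo,hi in((.215,.225),(.225,.235),(.235,.245),(.245,.255)):
        k=Q[(Q[:,0]>.64)&(Q[:,0]<.69)&(Q[:,1]>.15)&(Q[:,1]<.30)&(Q[:,2]>lo)&(Q[:,2]<hi)&(abs(Q[:,1]-.275)>.012)]
        print(n,lo,len(k),np.median(k,0).round(4),k.min(0).round(3),k.max(0).round(3))
    k=Q[(Q[:,0]>.66)&(Q[:,0]<.71)&(Q[:,1]>.175)&(Q[:,1]<.285)&(Q[:,2]>.125)&(Q[:,2]<.165)]
    print("crossbar",len(k),np.median(k,0).round(4),k.min(0).round(3),k.max(0).round(3))
```

```text
[0.4693 0.1    0.0543] 98.47664952278137 0.012030819181721131
scene 0.215 143 [0.6717 0.2049 0.2199] [0.659 0.154 0.215] [0.677 0.298 0.225]
scene 0.225 149 [0.6716 0.2096 0.2304] [0.662 0.156 0.225] [0.676 0.297 0.235]
scene 0.235 139 [0.6705 0.2098 0.2397] [0.657 0.155 0.235] [0.675 0.3   0.245]
scene 0.245 145 [0.67   0.2106 0.2495] [0.658 0.156 0.245] [0.675 0.299 0.255]
crossbar 130 [0.6881 0.2343 0.1481] [0.672 0.175 0.126] [0.707 0.285 0.165]
side 0.215 17 [0.6646 0.1599 0.2208] [0.663 0.156 0.215] [0.672 0.244 0.225]
side 0.225 17 [0.664  0.1618 0.2294] [0.662 0.155 0.225] [0.671 0.242 0.234]
side 0.235 17 [0.6646 0.1586 0.2398] [0.662 0.156 0.235] [0.671 0.239 0.244]
side 0.245 16 [0.6641 0.1601 0.2496] [0.661 0.151 0.245] [0.671 0.299 0.254]
crossbar 5 [0.673  0.2844 0.1499] [0.667 0.283 0.129] [0.677 0.285 0.155]
```

Call:
arm_command:
  increments:
    - [[0,0,-0.6,0,0,0,1],[0,0,-1.5,0,0,0,1],[0,0,-2.5,0,0,0,1],[0,0,-2.5,0,0,0,1],[0,0,-1.2,0,0,0,1],[0,0,-0.3,0,0,4,1],[0,0,0,0,0,5,1],[0,0,0,0,0,3.2,1]]

```text
t: 11.15
position: [0.4688, 0.1001, 0.1402]
orientation: [0.715, 0.699, 0.0, -0.0]
wrist_force: [0.5, 0.1, -2.4]
width: 0.0124
grasp_force: 97.6
```

Call:
arm_command:
  increments:
    - [[1,-0.5,0,0,0,0,1],[2,-0.5,0,0,0,0,1],[2.5,0,0,0,0,0,1],[2,0,0,0,0,0,1],[1.2,0,0,0,0,0,1],[0.4,0,0,0,0,0,1],[0,0,0,0,0,0,1],[0,0,0,0,0,0,1]]

```text
t: 11.95
position: [0.4607, 0.1908, 0.1398]
orientation: [0.714, 0.7, -0.0, 0.0]
wrist_force: [0.2, -0.4, -2.2]
width: 0.0124
grasp_force: 97.7
```

Run:
```python
from h import *
s=sense();print(s["position"].round(4),s["wrist_force"].round(1),np.degrees(np.arctan2(*R.from_quat(s["orientation"]).as_matrix()[1::-1,1])))
for n in("scene","side"):
    p,z,K,W=cam(n); Q=cloud(z,K,W).reshape(-1,3);Q=Q[np.isfinite(Q).all(1)]
    k=Q[(Q[:,0]>.52)&(Q[:,0]<.62)&(Q[:,1]>.12)&(Q[:,1]<.31)&(Q[:,2]>.17)&(Q[:,2]<.2)]
    print(n,"hook",len(k),k.min(0).round(3),k.max(0).round(3))
    k=Q[(Q[:,0]>.54)&(Q[:,0]<.60)&(Q[:,1]>.12)&(Q[:,1]<.31)&(Q[:,2]>.12)&(Q[:,2]<.162)]
    r=cv2.minAreaRect(k[:,:2].astype(np.float32)*1000);print("board",len(k),np.round(r[0],1),np.round(r[1],1),round(r[2],1),k[:,2].max())
    cv2.imwrite(f"pics/l_{n}.png",p)
print(delta([.5823,.191,.1385]))
```

```text
[0.4607 0.1908 0.1398] [ 0.2 -0.4 -2.2] -1.1538693734109982
scene hook 39 [0.547 0.198 0.171] [0.586 0.239 0.192]
board 200 [549.2 211.8] [72.9 17.8] 89.9 0.1619878439056901
side hook 70 [0.544 0.197 0.17 ] [0.583 0.244 0.192]
board 57 [549.2 212.3] [74.3 10.5] 85.2 0.16162081612261514
[ 0.29 12.15  0.12]
```

View pics/l_scene.png

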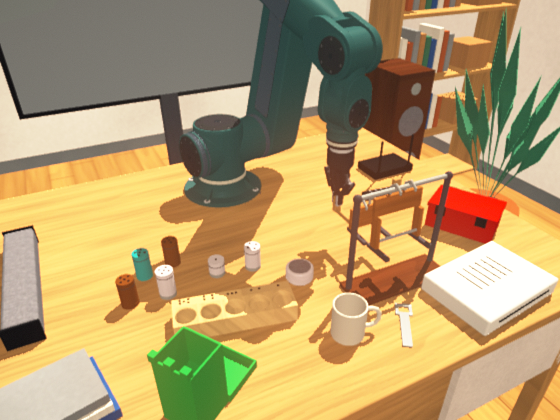

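l_scene: the lower tier is in the gripper at (345,240), upright. The upper tier hangs on the bar at (390,215). Now push the hooks through the window.

Call:
arm_command:
  increments:
    - [[0.5,1,0,0,0,0,1],[0,2,0,0,0,0,1],[0,2.5,0,0,0,0,1],[0,2.5,0,0,0,0,1],[0,2,0,0,0,0,1],[0,1.5,0,0,0,0,1],[0,0.6,0,0,0,0,1],[0,0,0,0,0,0,1]]

```text
t: 12.85
position: [0.5826, 0.1936, 0.1394]
orientation: [0.714, 0.7, -0.0, -0.0]
wrist_force: [0.6, -0.1, -1.4]
width: 0.0122
grasp_force: 97.8
```

Run:
```python
from h import *
s=sense();print(s["position"].round(4),s["wrist_force"].round(1))
p,z,K,W=cam("scene"); Q=cloud(z,K,W).reshape(-1,3);Q=Q[np.isfinite(Q).all(1)]
k=Q[(Q[:,0]>.675)&(Q[:,0]<.75)&(Q[:,1]>.175)&(Q[:,1]<.28)&(Q[:,2]>.17)&(Q[:,2]<.2)]
print("hook",len(k),k.min(0).round(3),k.max(0).round(3))
k=Q[(Q[:,0]>.66)&(Q[:,0]<.72)&(Q[:,1]>.175)&(Q[:,1]<.285)&(Q[:,2]>.13)&(Q[:,2]<.158)]
print("crossbar",len(k),np.median(k,0).round(4))
cv2.imwrite(f"pics/l2.png",cv2.resize(p[165:305,320:470],None,fx=4,fy=4,interpolation=cv2.INTER_CUBIC))
```

```text
[0.5826 0.1936 0.1394] [ 0.6 -0.1 -1.4]
hook 85 [0.675 0.202 0.17 ] [0.708 0.246 0.192]
crossbar 253 [0.6777 0.2212 0.1485]
```

View pics/l2.png

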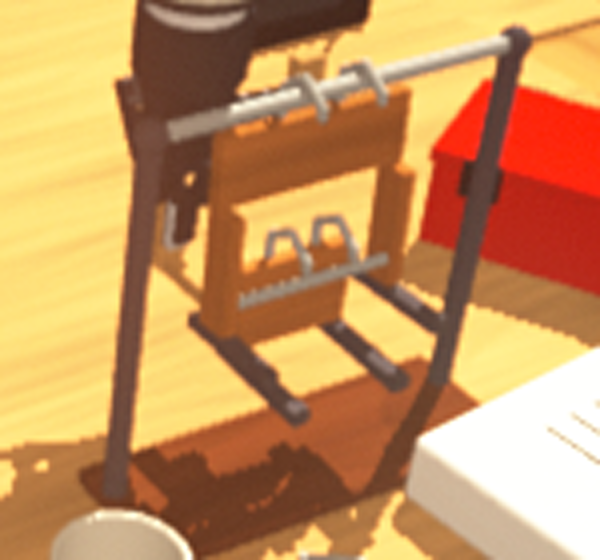

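l2: the lower hooks are at (287,250) and (335,240), inside the window above the crossbar (245,300)–(385,262), with the tips past it. Lower.

Call:
arm_command:
  increments:
    - [[0,0,0.7,0,0,0,1],[0,0,0.8,0,0,0,1],[0,0,0.7,0,0,0,1],[0,0,0.4,0,0,0,1],[0,0,0.3,0,0,0,1],[0,0,0.2,0,0,0,1],[0,0,0,0,0,0,1]]

```text
t: 13.6
position: [0.5818, 0.1938, 0.1086]
orientation: [0.714, 0.7, -0.0, -0.0]
wrist_force: [-0.9, 0.7, -2.1]
width: 0.0123
grasp_force: 97.8
```

Run:
```python
from h import *
s=sense();print(s["position"].round(4),s["wrist_force"].round(1))
p,z,K,W=cam("scene"); Q=cloud(z,K,W).reshape(-1,3);Q=Q[np.isfinite(Q).all(1)]
k=Q[(Q[:,0]>.675)&(Q[:,0]<.75)&(Q[:,1]>.175)&(Q[:,1]<.28)&(Q[:,2]>.152)&(Q[:,2]<.2)]
print("hook",len(k),k.min(0).round(3),k.max(0).round(3))
k=Q[(Q[:,0]>.68)&(Q[:,0]<.72)&(Q[:,1]>.255)&(Q[:,1]<.285)&(Q[:,2]>.13)&(Q[:,2]<.158)]
print("crossbar",len(k),np.median(k,0).round(4))
```

```text
[0.5818 0.1938 0.1086] [-0.9  0.7 -2.1]
hook 38 [0.677 0.203 0.152] [0.697 0.245 0.161]
crossbar 39 [0.6889 0.2737 0.1476]
```

Call:
arm_command:
  increments:
    - [[0,0,0.2,0,0,0,1],[0,0,0.2,0,0,0,1],[0,0,0,0,0,0,1],[0,0,0,0,0,0,1]]

```text
t: 14.05
position: [0.5822, 0.1939, 0.1051]
orientation: [0.714, 0.7, 0.0, 0.0]
wrist_force: [-0.0, 0.5, 2.6]
width: 0.0122
grasp_force: 98.5
```

Call:
arm_command:
  increments:
    - [[0,0,0,0,0,0,0.8],[0,0,0,0,0,0,0.6],[0,0,0,0,0,0,0.5],[0,0,0,0,0,0,0.5],[0,0,-1,0,0,0,0.5],[0,0,-2,0,0,0,0.5],[0,0,-2,0,0,0,0.5],[0,-1,-1,0,0,0,0.5]]

```text
t: 14.85
position: [0.5728, 0.1941, 0.1668]
orientation: [0.714, 0.7, 0.001, 0.001]
wrist_force: [-0.3, -0.2, -0.8]
width: 0.0429
grasp_force: 0.0
```

Call:
arm_command:
  increments:
    - [[0,-3,0,0,0,0,0.2],[0,-4,-2,0,0,0,0],[0,-3,-2,0,0,0,0],[-4,-2,0,0,0,0,0],[-4.5,0,0,0,0,0,0],[-4.5,0,0,0,0,0,0],[-4.5,0,0,0,0,0,0],[-4,0,0,0,0,0,0]]

```text
t: 15.65
position: [0.4464, -0.0201, 0.205]
orientation: [0.714, 0.7, 0.0, 0.0]
wrist_force: [0.5, 0.4, -0.3]
width: 0.0853
grasp_force: 0.0
```

Run:
```python
from h import *
s=sense();print(s["position"].round(4),s["wrist_force"].round(1))
p,z,K,W=cam("scene"); P=cloud(z,K,W);Q=P.reshape(-1,3);Q=Q[np.isfinite(Q).all(1)]
k=Q[(Q[:,0]>.675)&(Q[:,0]<.75)&(Q[:,1]>.175)&(Q[:,1]<.28)&(Q[:,2]>.152)&(Q[:,2]<.2)]
print("hook",len(k),k.min(0).round(3),k.max(0).round(3))
for h,c in((.08,(.474,-.327)),(.048,(.452,-.185)),(.072,(.472,-.085))):
    k=Q[(np.hypot(Q[:,0]-c[0],Q[:,1]-c[1])<.06)&(abs(Q[:,2]-h)<.004)]; print(len(k),((k.min(0)+k.max(0))/2).round(3),(k.max(0)-k.min(0)).round(3))
cv2.imwrite(f"pics/l3.png",cv2.resize(p[165:305,320:470],None,fx=4,fy=4,interpolation=cv2.INTER_CUBIC))
```

```text
[ 0.4464 -0.0201  0.205 ] [ 0.5  0.4 -0.3]
hook 31 [0.676 0.202 0.152] [0.697 0.257 0.159]
173 [ 0.474 -0.327  0.08 ] [0.046 0.042 0.007]
138 [ 0.452 -0.185  0.048] [0.044 0.042 0.007]
136 [ 0.469 -0.084  0.072] [0.046 0.044 0.008]
```

View pics/l3.png

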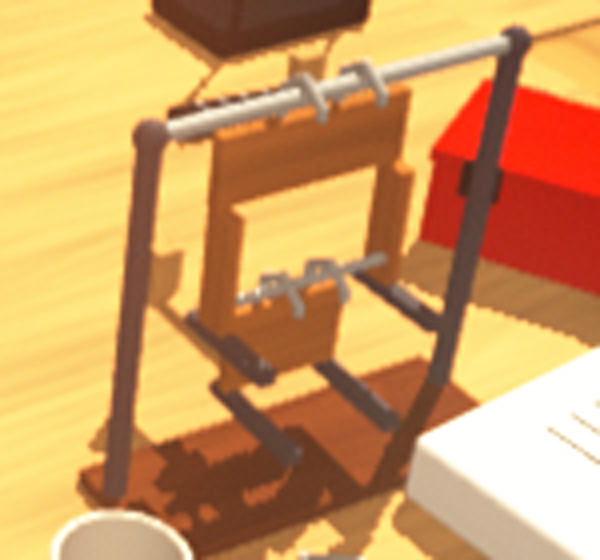

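l3: both tiers hang in a chain, upper hooks on the bar at (315,95) and (370,85), lower hooks on the crossbar at (285,290) and (330,275). Now measure the tray.

Run:
```python
from h import *
def tray(n,p,z,K,W):
    P=cloud(z,K,W);Q=P.reshape(-1,3)
    m=(abs(P[...,2]-.0515)<.005)&(P[...,0]>.495)&(P[...,0]<.68)&(P[...,1]<.06)&(P[...,1]>-.36)
    m&=~(np.hypot(P[...,0]-.57,P[...,1]-.009)<.045)
    lab=cv2.connectedComponentsWithStats(m.astype(np.uint8))
    i=1+lab[2][1:,4].argmax(); k=P[lab[1]==i]
    k=P[m]
    r=cv2.minAreaRect(k[:,:2].astype(np.float32)*1000); print(n,len(k),np.round(r[0],1),np.round(r[1],1),round(r[2],1))
    # dark pockets: points inside below 45mm -> use hole circles in a rectified mask
    S=2000; im=np.zeros((400,900),np.uint8)
    uv=np.stack([(k[:,1]+.36)*S,(k[:,0]-.49)*S],-1).astype(int)
    for u,v in uv: cv2.circle(im,(u,v),4,255,-1)
    c,_=cv2.findContours(im,cv2.RETR_CCOMP,cv2.CHAIN_APPROX_NONE)
    for q in c:
        a=cv2.contourArea(q)
        if 1500<a<12000:
            (u,v),rr=cv2.minEnclosingCircle(q); print("hole y,x",round(u/S-.36,4),round(v/S+.49,4),"r",rr/S, a)
for n in("scene","side"):
    d=np.load(n+"0.npz"); tray(n,d["p"],d["z"],d["K"],d["W"])
p,z,K,W=cam("wrist"); tray("wrist",p,z,K,W); cv2.imwrite("pics/w2.png",p); np.savez("w2.npz",p=p,z=z,K=K,W=W)
print(sense()["position"],delta([.452,-.185,.2]))
```

```text
scene 2069 [ 603.9 -199. ] [296.3 153.5] 76.7
hole y,x -0.2056 0.6457 r 0.02685562515258789 7299.5
hole y,x -0.2628 0.6328 r 0.027331886291503907 7392.5
side 1842 [ 632.4 -200.8] [294.6  89.9] 77.6
hole y,x -0.206 0.6442 r 0.02829703712463379 7391.0
hole y,x -0.2611 0.6308 r 0.02749273490905762 7459.0
hole y,x -0.3188 0.6186 r 0.027343442916870117 7120.0
wrist 4855 [ 639.  -188.3] [274.   81.9] 90.0
hole y,x -0.3007 0.6485 r 0.02730961799621582 3889.0
[ 0.44687824 -0.02191246  0.20490894] [-16.29   0.91   0.5 ]
```

View pics/w2.png

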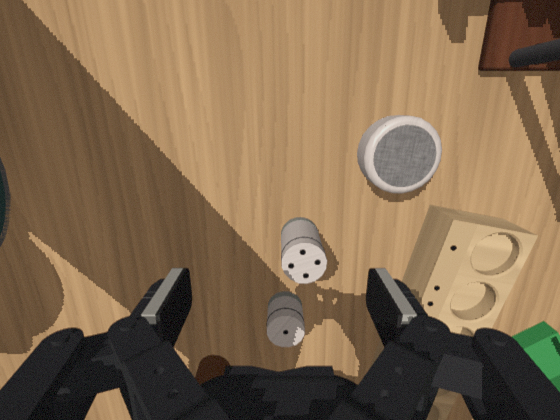

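w2: the puck is at (400,155), can4 at (303,262), can1 at (285,330), and tray pockets one and two at (494,254) and (472,300). Move above can1.

Call:
arm_command:
  increments:
    - [[-3,0.3,0,0,0,0,0],[-4.5,0.3,0,0,0,0,0],[-4.5,0.3,0,0,0,0,0],[-4.3,0,1,0,0,4,0],[0,0,1.5,0,0,4,0],[0,0,1.5,0,0,3.4,0],[0,0,0.5,0,0,0,0],[0,0,0,0,0,0,0]]
  grip_force: 60

```text
t: 16.55
position: [0.4528, -0.1808, 0.1595]
orientation: [0.779, 0.627, -0.0, -0.001]
wrist_force: [0.4, 0.2, 0.4]
width: 0.0852
grasp_force: 0.0
```

```bash
cat >> h.py <<'E'
def lid(h,c,rad=.04):
    "centre of a canister lid at height h near c, from the wrist camera: silver blob contour cast on lid plane"
    p,z,K,W=cam("wrist"); P=cloud(z,K,W)
    m=(abs(P[...,2]-h)<.006)&(np.hypot(P[...,0]-c[0],P[...,1]-c[1])<rad)
    k=P[m]
    uv=np.argwhere(m)[:,::-1]
    w=np.array([ray(u,v,K,W,h)[:2] for u,v in uv])
    (x,y),r=cv2.minEnclosingCircle((w*1000).astype(np.float32))
    e=cv2.fitEllipse(cv2.convexHull((w*1000).astype(np.float32)))
    print("lid",len(k),"circle",round(x,1),round(y,1),"r",round(r,1),"ell",np.round(e[0],1),np.round(e[1],1),"z",np.median(k[:,2]).round(4))
    return p
E
python3 - <<'E'
from h import *
s=sense();print(s["position"].round(4),np.degrees(np.arctan2(*R.from_quat(s["orientation"]).as_matrix()[1::-1,1])),s["q"].round(2))
p=lid(.048,(.452,-.185)); cv2.imwrite("pics/w3.png",p)
print(delta([.452,-.185,.03]))
d=np.load("side0.npz");P=cloud(d["z"],d["K"],d["W"]);g=d["p"].astype(int);m=(g[...,1]>g[...,2]+50)&(g[...,1]>g[...,0]+50)
k=P[m];k=k[np.isfinite(k).all(1)];k=k[k[:,2]>.05];print("green",k.min(0),k.max(0)); i=k[:,0].argsort()[:20]; print(k[i[::5]].round(3).tolist())
E
```

```text
[ 0.4528 -0.1808  0.1595] -12.414543447807683 [-0.55  0.25 -0.31  1.01  0.    1.24]
lid 2057 circle 451.6 -182.8 r 22.3 ell [ 451.8 -183. ] [42.9 44.3] z 0.0474
[-0.41 -0.03 13.01]
green [ 0.76605973 -0.42604019  0.05244079] [ 0.88981645 -0.30454126  0.19406493]
[[0.766, -0.35, 0.053], [0.767, -0.349, 0.095], [0.767, -0.349, 0.136], [0.77, -0.351, 0.172]]
```

Call:
arm_command:
  increments:
    - [[-0.2,-0.1,3,0,0,0,0],[0,0,4,0,0,0,0],[0,0,3,0,0,0,0],[0,0,2,0,0,0,0],[0,0,0.9,0,0,0,0],[0,0,0,0,0,0,0],[0,0,0,0,0,0,0.2],[0,0,0,0,0,0,0.4]]

```text
t: 17.4
position: [0.4526, -0.1837, 0.0319]
orientation: [0.78, 0.626, 0.0, 0.001]
wrist_force: [0.7, 0.2, 0.0]
width: 0.0592
grasp_force: 0.0
```

Call:
arm_command:
  increments:
    - [[0,0,0,0,0,0,0.6],[0,0,0,0,0,0,0.8],[0,0,0,0,0,0,1],[0,0,0,0,0,0,1],[0,0,0,0,0,0,1],[0,0,0,0,0,0,1]]

```text
t: 18.0
position: [0.4523, -0.1837, 0.0319]
orientation: [0.78, 0.626, 0.0, 0.001]
wrist_force: [-3.0, 1.6, 13.1]
width: 0.0426
grasp_force: 59.1
```

Call:
arm_command:
  increments:
    - [[0,0,-2,0,0,0,1],[0,0,-4,0,0,0,1],[0,0,-4,0,0,0,1],[1,2,-2,0,0,0,1],[2,4.5,0,0,0,0,1],[2,4.5,0,0,0,0,1],[1.7,4.5,0,0,0,0,1],[0,3.8,0,0,0,0,1]]

```text
t: 18.8
position: [0.6571, -0.1581, 0.1511]
orientation: [0.78, 0.626, 0.0, 0.0]
wrist_force: [-0.5, -1.0, -1.0]
width: 0.0425
grasp_force: 61.3
```

Call:
arm_command:
  increments:
    - [[0,0,0,0,0,0,1],[0,0,0,0,0,0,1],[0,0,0,0,0,0,1]]

```text
t: 19.1
position: [0.6539, -0.1599, 0.151]
orientation: [0.78, 0.625, -0.0, -0.0]
wrist_force: [-0.3, -0.1, -1.2]
width: 0.0426
grasp_force: 61.8
```

```bash
cat >> h.py <<'E'
def pocket(c,out=None):
    "pocket rim centre near c: non-top pixels inside the tray top, boundary cast on z=.05"
    s=sense();p,z,K,W=cam("wrist"); P=cloud(z,K,W)
    near=np.hypot(P[...,0]-c[0],P[...,1]-c[1])<.06
    top=(abs(P[...,2]-.05)<.006)
    S=4000;half=.05;N=int(2*half*S)
    # homography from world plane z=.05 to pixels -> rectified picture
    w=np.array([[c[0]-half,c[1]-half],[c[0]+half,c[1]-half],[c[0]+half,c[1]+half],[c[0]-half,c[1]+half]])
    Ci=np.linalg.inv(W); px=[]
    for a in w:
        q=K@(Ci[:3,:3]@np.array([*a,.05])+Ci[:3,3]); px.append(q[:2]/q[2])
    H=cv2.getPerspectiveTransform(np.float32([[0,0],[N,0],[N,N],[0,N]]),np.float32(px))
    r=cv2.warpPerspective(p,H,(N,N),flags=cv2.WARP_INVERSE_MAP|cv2.INTER_LINEAR)
    t=cv2.warpPerspective(top.astype(np.uint8)*255,H,(N,N),flags=cv2.WARP_INVERSE_MAP|cv2.INTER_LINEAR)
    hole=(t<128).astype(np.uint8); hole=cv2.morphologyEx(hole,cv2.MORPH_OPEN,np.ones((9,9),np.uint8))
    n,l,st,ce=cv2.connectedComponentsWithStats(hole); i=l[N//2,N//2]
    cs,_=cv2.findContours((l==i).astype(np.uint8),cv2.RETR_EXTERNAL,cv2.CHAIN_APPROX_NONE)
    q=max(cs,key=cv2.contourArea); (u,v),rr=cv2.minEnclosingCircle(q); e=cv2.fitEllipse(q); M=cv2.moments(q)
    f=lambda a:np.round(np.array(a)/S-half+np.array(c),4)
    print("hole circ",f((u,v)),"r",round(rr/S,4),"ell",f(e[0]),np.round(np.array(e[1])/S,4),"cen",f((M["m10"]/M["m00"],M["m01"]/M["m00"])),"label",i)
    if out: cv2.imwrite(out,r); cv2.imwrite(out.replace(".png","_m.png"),hole*255)
    return p
E
python3 - <<'E'
from h import *
s=sense();print(s["position"].round(4),s["grasp_force"],s["width"])
p=pocket((.6698,-.0918),"pics/k1.png"); cv2.imwrite("pics/w4.png",p)
a=np.hstack([cv2.resize(p,(533,400)),np.zeros((400,10,3),np.uint8)]); b=cv2.imread("pics/k1.png"); m=cv2.imread("pics/k1_m.png")
a=np.hstack([a,np.vstack([cv2.resize(b,(200,200)),cv2.resize(m,(200,200))])]); cv2.imwrite("pics/v4.png",a)
E
```

```text
[ 0.6539 -0.1599  0.151 ] 61.77927017211914 0.04264650506843923
hole circ [ 0.67   -0.0917] r 0.0241 ell [ 0.6701 -0.0917] [0.0471 0.0472] cen [ 0.6701 -0.0917] label 3
```

View pics/v4.png

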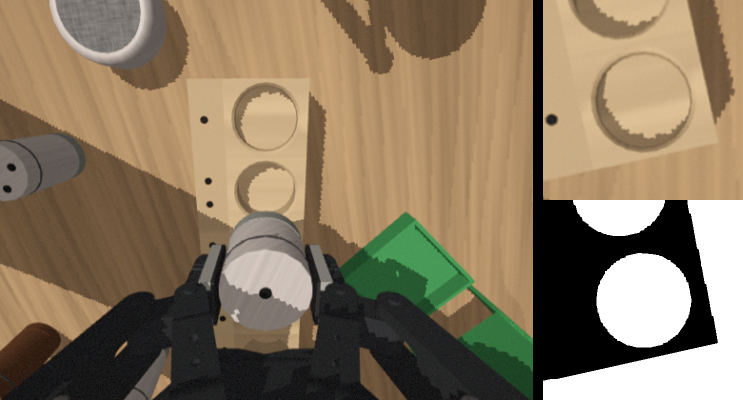

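v4: in the wrist view, pocket one is at (265,117) and can1, with one dot, is held at (266,275). The rectified hole is a clean circle centred at (0.6701,-0.0917).

Run:
```python
from h import *
s=sense(); print(s["position"].round(4))
p,z,K,W=cam("wrist");P=cloud(z,K,W)
k=P[(np.hypot(P[...,0]-s["position"][0],P[...,1]-s["position"][1])<.026)&(P[...,2]>.15)&(P[...,2]<.18)];print(np.percentile(k[:,2],[10,50,90]))
h=np.median(k[:,2]); lid(h,s["position"][:2],.026)
print(delta([.6701,-.0917,.151]))
```

```text
[ 0.6539 -0.1599  0.1513]
[0.1596325  0.16662898 0.1695386 ]
lid 7608 circle 654.2 -160.2 r 26.8 ell [ 654.2 -159.2] [46.1 53.7] z 0.1668
[7.02 0.08 0.04]
```

Call:
arm_command:
  increments:
    - [[2,0.1,0,0,0,0,1],[3,0,0,0,0,0,1],[2,0,0,0,0,0,1],[0,0,3,0,0,0,1],[0,0,2.4,0,0,0,1],[0,0,0.6,0,0,0,1],[0,0,0,0,0,0,1],[0,0,0,0,0,0,1]]

```text
t: 20.05
position: [0.6715, -0.0919, 0.0921]
orientation: [0.78, 0.626, 0.0, 0.001]
wrist_force: [-0.2, 0.1, -0.7]
width: 0.0427
grasp_force: 61.8
```

Call:
arm_command:
  increments:
    - [[0,0,0.4,0,0,0,1],[0,0,0.4,0,0,0,1],[0,0,0.4,0,0,0,1],[0,0,0,0,0,0,1]]

```text
t: 20.45
position: [0.6707, -0.0919, 0.0782]
orientation: [0.78, 0.626, -0.0, -0.0]
wrist_force: [-1.3, -0.5, -1.7]
width: 0.0427
grasp_force: 61.8
```

Call:
arm_command:
  increments:
    - [[0,0,0.4,0,0,0,1],[0,0,0.3,0,0,0,1],[0,0,0.1,0,0,0,1],[0,0,0,0,0,0,1]]

```text
t: 20.85
position: [0.6709, -0.0918, 0.0705]
orientation: [0.78, 0.626, -0.0, -0.0]
wrist_force: [-0.6, -0.3, -0.7]
width: 0.0425
grasp_force: 61.8
```

Home depth reached with no jam. Release, rise, and head to can4.

Call:
arm_command:
  increments:
    - [[0,0,0,0,0,0,0.55],[0,0,0,0,0,0,0.45],[0,0,0,0,0,0,0.3],[0,0,0,0,0,0,0.3],[0,0,-3,0,0,0,0.3],[0,0,-4,0,0,0,0.3],[0,0,-4,0,0,0,0],[0,-3,-1,0,0,0,0]]

```text
t: 21.65
position: [0.6454, -0.0865, 0.1951]
orientation: [0.78, 0.625, 0.002, 0.003]
wrist_force: [-0.0, -0.0, -0.2]
width: 0.0851
grasp_force: 0.0
```

Run:
```python
from h import *
p,z,K,W=cam("scene"); Q=cloud(z,K,W).reshape(-1,3);Q=Q[np.isfinite(Q).all(1)]
for h,c in((.08,(.474,-.327)),(.086,(.670,-.092)),(.072,(.472,-.085)),(.04,(.57,.009))):
    k=Q[(np.hypot(Q[:,0]-c[0],Q[:,1]-c[1])<.06)&(abs(Q[:,2]-h)<.0045)]; print(len(k),((k.min(0)+k.max(0))/2).round(3),(k.max(0)-k.min(0)).round(3),np.median(k[:,2]).round(4))
print(sense()["position"],delta([.47,-.084,.185]))
```

```text
176 [ 0.475 -0.327  0.08 ] [0.045 0.043 0.009] 0.0805
205 [ 0.671 -0.093  0.086] [0.045 0.044 0.008] 0.0867
139 [ 0.469 -0.085  0.072] [0.044 0.043 0.009] 0.0731
384 [0.571 0.009 0.04 ] [0.074 0.074 0.009] 0.0393
[ 0.64008867 -0.08482145  0.19518312] [ -3.61 -16.63   0.94]
```

Call:
arm_command:
  increments:
    - [[-0.9,-3,0,0,0,0,0],[-0.9,-4.5,0,0,0,0,0],[-0.9,-4.5,0.5,0,0,0,0],[-0.9,-4.4,0.5,0,0,0,0],[0,0,0,0,0,0,0],[0,0,0,0,0,0,0]]

```text
t: 22.3
position: [0.4733, -0.0848, 0.1811]
orientation: [0.78, 0.625, 0.0, 0.0]
wrist_force: [1.5, -0.3, -0.2]
width: 0.0854
grasp_force: 0.0
```

Run:
```python
from h import *
s=sense();print(s["position"].round(4))
lid(.072,(.47,-.085)); print(delta([.47,-.085,.056]))
```

```text
[ 0.4733 -0.0848  0.1811]
lid 2114 circle 471.1 -83.9 r 22.3 ell [470.6 -83.8] [43.  44.4] z 0.0714
[-0.09 -0.45 12.52]
```

Call:
arm_command:
  increments:
    - [[0.05,-0.25,3,0,0,0,0],[0,0,4,0,0,0,0],[0,0,3,0,0,0,0],[0,0,1.7,0,0,0,0],[0,0,0.8,0,0,0,0],[0,0,0,0,0,0,0],[0,0,0,0,0,0,0.2],[0,0,0,0,0,0,0.4]]

```text
t: 23.15
position: [0.4723, -0.084, 0.0567]
orientation: [0.78, 0.626, 0.0, 0.001]
wrist_force: [-0.4, 0.1, 0.0]
width: 0.0591
grasp_force: 0.0
```

Call:
arm_command:
  increments:
    - [[0,0,0,0,0,0,0.6],[0,0,0,0,0,0,0.8],[0,0,0,0,0,0,1],[0,0,0,0,0,0,1],[0,0,0,0,0,0,1],[0,0,0,0,0,0,1]]

```text
t: 23.75
position: [0.4719, -0.084, 0.0567]
orientation: [0.78, 0.626, 0.0, 0.001]
wrist_force: [-1.6, -0.0, 9.2]
width: 0.0427
grasp_force: 59.3
```

Run:
```python
from h import *
s=sense();print(s["position"].round(4),s["width"]); t=R.from_quat(s["orientation"]).as_matrix()
print("to pre-pocket4 (TCP 70mm short along tool x)",delta(np.array([.6319,-.2616,.175])-.07*t[:,0]), "can off in tool",R.from_quat(s["orientation"]).inv().apply(np.array([.4708,-.0838,.056])-s["position"]))
```

```text
[ 0.4719 -0.084   0.0567] 0.042681413679077955
to pre-pocket4 (TCP 70mm short along tool x) [-20.86  19.5  -11.8 ] can off in tool [-8.34234742e-05 -1.09195513e-03  6.97338789e-04]
```

Call:
arm_command:
  increments:
    - [[0,0,-2,0,0,0,1],[0,0,-4,0,0,0,1],[0,0,-4,0,0,0,1],[-1.5,1.5,-2.6,0,0,0,1],[-3.4,3.2,0,0,0,0,1],[-3.4,3.2,0,0,0,0,1],[-3.4,3.2,0,0,0,0,1],[-3.4,3.2,0,0,0,0,1]]

```text
t: 24.55
position: [0.5789, -0.264, 0.1823]
orientation: [0.78, 0.626, 0.0, 0.0]
wrist_force: [0.9, -0.5, -1.6]
width: 0.0426
grasp_force: 61.4
```

Call:
arm_command:
  increments:
    - [[-3.4,3.2,0,0,0,0,1],[-2.4,2,0,0,0,0,1],[0,0,0,0,0,0,1],[0,0,0,0,0,0,1],[0,0,0,0,0,0,1]]

```text
t: 25.05
position: [0.6161, -0.3295, 0.1821]
orientation: [0.78, 0.626, 0.0, -0.0]
wrist_force: [0.2, 1.0, -1.3]
width: 0.0427
grasp_force: 61.5
```

Run:
```python
from h import *
s=sense();print(s["position"].round(4),s["width"])
pocket((.6319,-.2616),"pics/k4.png"); print(delta([.6319,-.2616,.05]))
```

```text
[ 0.6161 -0.3295  0.1821] 0.042699425247534915
hole circ [ 0.6327 -0.2616] r 0.0242 ell [ 0.6327 -0.2616] [0.0473 0.0474] cen [ 0.6327 -0.2616] label 3
[ 6.95  0.07 13.23]
```

Call:
arm_command:
  increments:
    - [[2,0.2,0,0,0,0,1],[3,0,0,0,0,0,1],[2,0,0,0,0,0,1],[0,0,3,0,0,0,1],[0,0,3,0,0,0,1],[0,0,1,0,0,0,1],[0,0,0,0,0,0,1],[0,0,0,0,0,0,1]]

```text
t: 25.9
position: [0.634, -0.2623, 0.1131]
orientation: [0.78, 0.626, 0.0, 0.001]
wrist_force: [-0.3, -0.3, -1.8]
width: 0.0427
grasp_force: 61.5
```

Call:
arm_command:
  increments:
    - [[0,0,0.5,0,0,0,1],[0,0,0.5,0,0,0,1],[0,0,0.5,0,0,0,1],[0,0,0.5,0,0,0,1],[0,0,0,0,0,0,1]]

```text
t: 26.4
position: [0.6332, -0.2621, 0.0909]
orientation: [0.78, 0.626, -0.0, -0.001]
wrist_force: [-0.2, -0.4, -0.9]
width: 0.0426
grasp_force: 61.5
```

Call:
arm_command:
  increments:
    - [[0,0,0.6,0,0,0,1],[0,0,0.6,0,0,0,1],[0,0,0.6,0,0,0,1],[0,0,0.1,0,0,0,1],[0,0,0,0,0,0,1]]

```text
t: 26.9
position: [0.6334, -0.2622, 0.0725]
orientation: [0.78, 0.626, -0.0, -0.0]
wrist_force: [0.7, 0.6, -1.2]
width: 0.0426
grasp_force: 61.5
```

Call:
arm_command:
  increments:
    - [[0,0,0.1,0,0,0,1],[0,0,0,0,0,0,0.55],[0,0,0,0,0,0,0.45],[0,0,0,0,0,0,0.3],[0,0,0,0,0,0,0.3],[0,0,-3,0,0,0,0.3],[0,0,-4,0,0,0,0.3],[0,0,-4,0,0,0,0]]

```text
t: 27.7
position: [0.6332, -0.2621, 0.1831]
orientation: [0.78, 0.626, -0.0, -0.0]
wrist_force: [1.1, -0.6, -0.1]
width: 0.0729
grasp_force: 0.0
```

Run:
```python
from h import *
p,z,K,W=cam("scene"); Q=cloud(z,K,W).reshape(-1,3);Q=Q[np.isfinite(Q).all(1)]
for h,c in((.08,(.474,-.327)),(.086,(.670,-.092)),(.086,(.632,-.262)),(.04,(.57,.009))):
    k=Q[(np.hypot(Q[:,0]-c[0],Q[:,1]-c[1])<.06)&(abs(Q[:,2]-h)<.0045)]; print(len(k),((k.min(0)+k.max(0))/2).round(3),(k.max(0)-k.min(0)).round(3),np.median(k[:,2]).round(4))
print(sense()["position"],delta([.475,-.327,.19]))
```

```text
176 [ 0.473 -0.327  0.08 ] [0.045 0.041 0.009] 0.0808
210 [ 0.671 -0.093  0.086] [0.048 0.045 0.008] 0.0866
228 [ 0.631 -0.263  0.086] [0.048 0.043 0.009] 0.0869
379 [0.571 0.009 0.04 ] [0.072 0.073 0.009] 0.0392
[ 0.63494006 -0.2630559   0.19016949] [ -9.72 -14.22  -0.07]
```

Call:
arm_command:
  increments:
    - [[-2.4,-3.5,0,0,0,0,0],[-2.4,-3.6,0,0,0,0,0],[-2.4,-3.5,0,0,0,0,0],[-2.5,-3.5,0,0,0,0,0],[0,0,0,0,0,0,0],[0,0,0,0,0,0,0]]

```text
t: 28.35
position: [0.4745, -0.3268, 0.1821]
orientation: [0.781, 0.625, 0.0, 0.0]
wrist_force: [0.2, 0.2, 0.3]
width: 0.0854
grasp_force: 0.0
```

Run:
```python
from h import *
s=sense();print(s["position"].round(4))
p=lid(.080,(.474,-.327)); cv2.imwrite("pics/w5.png",p); print(delta([.474,-.327,.064]))
d=np.load("side0.npz");P=cloud(d["z"],d["K"],d["W"])
for u,v in((198,318),(206,347),(245,367)):print(P[v,u].round(3))
```

```text
[ 0.4745 -0.3268  0.1821]
lid 2227 circle 474.2 -325.8 r 22.4 ell [ 474.4 -326.1] [42.8 44.4] z 0.0795
[-0.08 -0.11 11.8 ]
[ 0.356 -0.288  0.082]
[ 0.377 -0.366  0.082]
[ 0.467 -0.422  0.08 ]
```

View pics/w5.png

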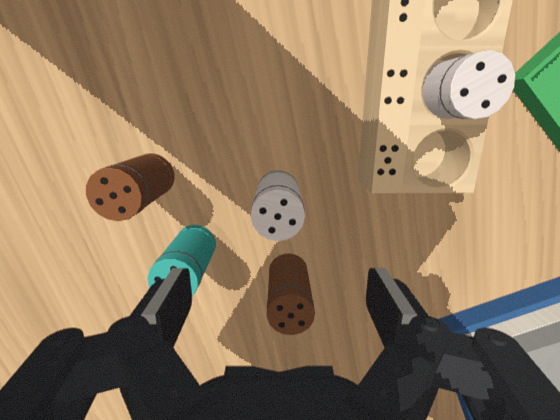

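w5: can5, silver with five dots, is at (277,205) between the jaws. The brown and turquoise decoys are outside the finger path. can4 sits in pocket four at (470,85).

Call:
arm_command:
  increments:
    - [[0.07,0,3,0,0,0,0],[0,0,4,0,0,0,0],[0,0,3,0,0,0,0],[0,0,1.2,0,0,0,0],[0,0,0.6,0,0,0,0],[0,0,0,0,0,0,0],[0,0,0,0,0,0,0.2],[0,0,0,0,0,0,0.4]]

```text
t: 29.2
position: [0.4756, -0.3261, 0.065]
orientation: [0.78, 0.626, 0.0, 0.001]
wrist_force: [0.4, -0.5, 0.9]
width: 0.0591
grasp_force: 0.0
```

Call:
arm_command:
  increments:
    - [[0,0,0,0,0,0,0.6],[0,0,0,0,0,0,0.8],[0,0,0,0,0,0,1],[0,0,0,0,0,0,1],[0,0,0,0,0,0,1],[0,0,0,0,0,0,1]]

```text
t: 29.8
position: [0.4752, -0.326, 0.0648]
orientation: [0.78, 0.625, 0.0, 0.001]
wrist_force: [-1.7, 1.0, 8.8]
width: 0.0423
grasp_force: 59.6
```

Run:
```python
from h import *
s=sense();print(s["position"].round(4),s["width"]); t=R.from_quat(s["orientation"]).as_matrix()
print("to pre-pocket5 (TCP 70mm short along tool x)",delta(np.array([.6195,-.3182,.19])-.07*t[:,0]), "can off in tool",R.from_quat(s["orientation"]).inv().apply(np.array([.4743,-.326,.064])-s["position"]))
```

```text
[ 0.4752 -0.326   0.0648] 0.04231554483199635
to pre-pocket5 (TCP 70mm short along tool x) [ -3.11  13.93 -12.51] can off in tool [-0.0001772  -0.00086799  0.00081185]
```

Call:
arm_command:
  increments:
    - [[0,0,-2,0,0,0,1],[0,0,-4,0,0,0,1],[0,0,-4,0,0,0,1],[-0.1,1,-2.5,0,0,0,1],[-1,4.3,0,0,0,0,1],[-1,4.3,0,0,0,0,1],[-1,4.3,0,0,0,0,1],[0,0,0,0,0,0,1]]

```text
t: 30.6
position: [0.6076, -0.388, 0.1868]
orientation: [0.78, 0.626, 0.0, 0.0]
wrist_force: [-0.9, 0.0, -2.2]
width: 0.0427
grasp_force: 61.9
```

Call:
arm_command:
  increments:
    - [[0,0,0,0,0,0,1],[0,0,0,0,0,0,1],[0,0,0,0,0,0,1]]

```text
t: 30.9
position: [0.6031, -0.3857, 0.1895]
orientation: [0.78, 0.625, 0.0, 0.0]
wrist_force: [-0.0, -0.3, -1.5]
width: 0.0426
grasp_force: 61.8
```

Run:
```python
from h import *
s=sense();print(s["position"].round(4),s["width"])
pocket((.6195,-.3182),"pics/k5.png"); print(delta([.6195,-.3182,.05]))
```

```text
[ 0.6031 -0.3857  0.1895] 0.04263028976824935
hole circ [ 0.6202 -0.3183] r 0.0242 ell [ 0.6202 -0.3183] [0.0473 0.0474] cen [ 0.6202 -0.3183] label 2
[ 6.95  0.12 13.96]
```

Call:
arm_command:
  increments:
    - [[2,0.2,0,0,0,0,1],[3,0,0,0,0,0,1],[2,0.05,0,0,0,0,1],[0,0,3,0,0,0,1],[0,0,3,0,0,0,1],[0,0,0.8,0,0,0,1],[0,0,0,0,0,0,1],[0,0,0,0,0,0,1]]

```text
t: 31.75
position: [0.6221, -0.3185, 0.1223]
orientation: [0.78, 0.626, 0.0, 0.001]
wrist_force: [-0.3, -0.2, -1.1]
width: 0.0425
grasp_force: 61.8
```

Call:
arm_command:
  increments:
    - [[0,0,0.5,0,0,0,1],[0,0,0.5,0,0,0,1],[0,0,0.5,0,0,0,1],[0,0,0.5,0,0,0,1],[0,0,0,0,0,0,1]]

```text
t: 32.25
position: [0.6212, -0.3181, 0.0999]
orientation: [0.78, 0.626, -0.0, -0.001]
wrist_force: [0.5, 0.2, -1.7]
width: 0.0422
grasp_force: 61.8
```

Call:
arm_command:
  increments:
    - [[0,0,0.6,0,0,0,1],[0,0,0.6,0,0,0,1],[0,0,0.6,0,0,0,1],[0,0,0.6,0,0,0,1],[0,0,0.3,0,0,0,1],[0,0,0.1,0,0,0,1],[0,0,0,0,0,0,1]]

```text
t: 32.95
position: [0.6216, -0.3183, 0.0727]
orientation: [0.78, 0.626, -0.0, -0.0]
wrist_force: [-0.6, -0.6, -0.9]
width: 0.0426
grasp_force: 61.8
```

Call:
arm_command:
  increments:
    - [[0,0,0.1,0,0,0,1],[0,0,0,0,0,0,0.55],[0,0,0,0,0,0,0.45],[0,0,0,0,0,0,0.3],[0,0,0,0,0,0,0.3],[0,0,-3,0,0,0,0.3],[0,0,-4,0,0,0,0.3],[0,0,-4,0,0,0,0]]

```text
t: 33.75
position: [0.6213, -0.3181, 0.1831]
orientation: [0.78, 0.626, -0.0, -0.0]
wrist_force: [0.6, -0.6, 0.8]
width: 0.0724
grasp_force: 0.0
```

Call:
arm_command:
  increments:
    - [[0,-4,-2,0,0,0,0],[0,-4,0,0,0,0,0],[0,-4,0,0,0,0,0],[0,0,0,0,0,0,0],[0,0,0,0,0,0,0]]

```text
t: 34.25
position: [0.5041, -0.2923, 0.2025]
orientation: [0.78, 0.625, 0.0, 0.001]
wrist_force: [1.3, -1.0, -0.8]
width: 0.0853
grasp_force: 0.0
```

Run:
```python
from h import *
for n in("scene","side"):
    p,z,K,W=cam(n); Q=cloud(z,K,W).reshape(-1,3);Q=Q[np.isfinite(Q).all(1)]
    for h,c in((.086,(.670,-.092)),(.086,(.632,-.262)),(.086,(.620,-.318)),(.04,(.57,.009))):
        k=Q[(np.hypot(Q[:,0]-c[0],Q[:,1]-c[1])<.029+.015*(h<.05))&(abs(Q[:,2]-h)<.005)]; print(len(k),((k.min(0)+k.max(0))/2).round(3),np.median(k[:,2]).round(4))
    k=Q[(Q[:,0]>.675)&(Q[:,0]<.75)&(Q[:,1]>.175)&(Q[:,1]<.28)&(Q[:,2]>.152)&(Q[:,2]<.2)]
    print("hook",len(k),k.max(0).round(3))
    if n=="scene": cv2.imwrite("pics/end.png",p)
s=sense();print(s["t"],s["wrist_force"].round(1))
```

```text
208 [ 0.669 -0.09   0.086] 0.0866
226 [ 0.632 -0.263  0.086] 0.0866
242 [ 0.62  -0.319  0.085] 0.087
387 [0.571 0.009 0.04 ] 0.0392
hook 29 [0.696 0.245 0.16 ]
152 [ 0.67  -0.089  0.086] 0.0872
206 [ 0.632 -0.263  0.086] 0.0874
224 [ 0.62  -0.318  0.086] 0.0871
48 [0.595 0.001 0.039] 0.0394
hook 2 [0.691 0.241 0.158]
34.35 [ 0.1 -0.1 -0.9]
```

View pics/end.png

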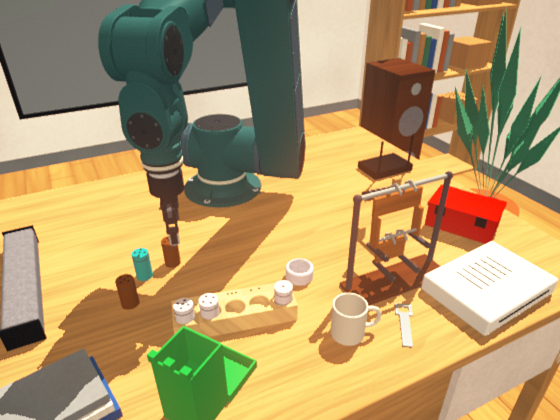

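end.png: canisters five (183,310), four (208,305) and one (283,292) stand in their pockets, and both tiers hang at (395,225). The mug (349,319) and puck (299,271) have not moved.

```bash
python3 -c "
from station import hand_in
print(hand_in())"
```

```text
the job is handed in; nothing more can be done
None
```

The job is handed in at about 34 s with no verdict returned: both tiers hang in a chain, canisters one, four and five are home in their pockets, and two and three were absent so their pockets are empty; the mug and puck were not moved, but I viewed 15 pictures, one over the limit of 14.

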